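# Screw down the hold-down clamp on the offcut

### The arm

A 6-joint arm with a two-finger parallel gripper is mounted at the origin on a cart in front of the work surface, level with it; the furniture and walls round the work are solid. World frame = base frame: x ahead of the robot, y to its left, z up, the work surface at z = 0. Lengths are in m, angles in degrees, forces in N, time in s.
With the tool pointing down it reaches from about 0.375 to 0.9 m from the base axis. Payload 3.1 kg.
Tool frame: the origin (TCP) lies at the very end of the fingers, on their centre line; the grasp point (between the pads) lies bot.grip_point_offset behind it (bot.grip_point_offset is the distance from the TCP to the grasp point, in m); z points along the fingers, y is the line along which they close (so a half turn about z gives the same grasp; the last joint's range is limited). The gripper opens to 87 mm and grips with 3 to 60 N. Pads are 19 mm wide; open, the fingers measure 117 mm over their backs; the gripper's body (75 mm by 190 mm) begins 51 mm behind the grasp point.
Start: joints at [-75.43, 30.224, 82.088, -0, 67.689, -10.227], TCP at [0.262, -0.567, 0.223] pointing down, gripper open.
Joint ranges: [-176.69, 176.69], [-43.24, 126.21], [12.49, 139.97], [-82, 262], [0, 151.66], [-163.58, 163.58]. Speed limits (degrees/s): [159.86, 159.86, 180, 180, 180, 180].

### API

Orientations are given as a 3x3 rotation matrix whose columns are the frame's x, y, z axes.
In Python, from rig import bot, viewer, ticket gives the robot as it stands.
- The arm moves only by the tool servo_tool, never from a script. Its argument "targets" is a list of rows, each an object with "offset": the shift along the tool's x, y, z in m, a list of three; "dr": the turn, a rotation vector about the tool's x, y, z in degrees, a list of three. In form: [{"offset": [x, y, z], "dr": [ax, ay, az]}, ...]. A call has 1 to 20 rows; each row is the pose to reach, as a shift and turn from the pose commanded when the call began, along the tool's axes at that moment; what a row does not reach only later rows make up. A row lasts 1/12 s, in which the tool goes at most 41.7 mm and 7.16 degrees, less where a joint would pass 70% of its speed; a pose out of reach is approached as far as the arm can. A call with a gripper value outside its range is refused whole. "gripper" is the gripper command: -1 is fully open, 1 is shut, values between are in proportion, set as the call begins (left out, the last holds). The fingers move at their own pace and stop on an object; the grip force is fixed at half the most. Time passes only in rows, so rows that repeat a pose let the fingers close. It gives the time, the measured TCP pose, the force, the opening and the grip force at its end, in the units of the state.
- bot.read_state(): the state, without advancing time (a new reading comes with each control period).
- viewer.capture(name): name is "scene" or "top"; returns a dict with "color" (480x640x3 uint8, red, green, blue), "camera_matrix" (3x3 intrinsics, pixels), "k1" (the pictures are not rectified: a ray, as slopes to the right and down, at radius r is drawn at 1 + k1 r^2 times it, then the intrinsics apply), "R" (3x3) and "t" (3): a world point X has camera coordinates R X + t. Camera axes: x right, y down, z forward; pixel columns grow to the right and rows downward; lengths in m; the calibration is good to about 2 mm. A picture is of the moment at which its call begins. There is no depth.
- ticket.hand_in(): hands the job in; it is judged then, once.
The state is a dict: "time_s": time; "joint_positions": joint angles; "qvel": joint speeds; "tau": joint torques, N m; "position": TCP position; "tcp_rot": TCP orientation; "force": force on the tool from outside, world axes, zero at the start; "moment": the same for the moment, N m; "opening": opening from 0.0 (shut) to 1.0 (fully open); "grasp_force": force on a finger pad.
Only numpy, scipy, OpenCV 4.12 (cv2) and the standard library are available. Lean on these libraries where they do the work, as an engineer would, in place of code of your own. Each camera call takes 0.05 s, during which the arm holds its last target. There are 200 camera calls.

### The job

Two identical hold-down clamps stand on the bench, both slack, and an offcut has been laid under the strap of one of them. Screw the knurled nut of that clamp down, clockwise seen from above, until it stops tight, so that the offcut is pinned where it lies. Leave the nut of the empty clamp as it is.

Things in the scene. Friction and masses are not known exactly. Their poses are not given: they have to be found in the camera images.
- clamp_nut_grip (a point): grip point on the axis of the round knurled steel nut of the clamp that holds the offcut: head 40 mm across, 28 mm high, on a neck 22 mm across, 12 mm high. Grip at any yaw. The point is 12 mm below the head's flat top, 16 mm above its lower edge, 30 mm above the strap (a level steel bar, 28x132x6 mm) under the nut; 65 mm above the bench when tight. Fixed stud above, to 90 mm
- clamp_nut (a joint): turn remaining on that nut, rad: 0 = tight at its stop, at most 1.45; 0.8 to 1.35 at the start, so one grip is enough. Clockwise from above lowers it; quick thread: nut and strap sink 1.6 mm per rad. Friction 0.08 N m; stays where left; stops hard at 0 (fingers that turn on slip round it)
- workpiece: dark speckled offcut of pressed plastic sheet, 56x103x11 mm, loose under one end of that clamp's strap; origin at the centre of its underside, y along its length, z up. It lies on the clamp's plywood board (130x180x18 mm, fixed to the bench; place and yaw vary, and the two clamps may be either way round)
- spare_nut (a joint): turn remaining on the nut of the other, identical clamp, with no offcut under its strap (only a hex key lies on its board), rad: 0.8 to 1.35 at the start, falls as it is tightened; leave it alone

How it is judged (in metres and radians):
At the end, for the whole second after the job is handed in: The nut of the clamp with the offcut is screwed down to within 10 degrees (0.175 rad) of its stop, the offcut lies at rest within 15 mm of where it was, and the empty clamp's nut is still slack (more than 0.6 rad from tight) (value of joint clamp_nut below 0.175 rad and value of joint spare_nut above 0.6 rad and distance of workpiece from where it was at the start of the episode below 0.015 m and linear speed of workpiece below 0.02 m/s); the robot touches nothing.
It fails at once if the empty clamp's nut is screwed down (to less than 0.6 rad from tight) (value of joint spare_nut below 0.6 rad).
It also fails if it takes over 29 s, if anything falls off the work surface, if the arm or the gripper's body presses on something with over 40 N, if the wrist force passes 120 N, or if a joint passes its speed limit or range.

## Working session

There is one attempt and no reset: what is moved stays moved. The work goes in short steps, Python scripts to look and compute and a tool call to move; the robot and the scene stay as the last step left them, time stands still between calls to the robot, and variables do not carry over. Pictures are saved under pics/ and viewed, at most 10 in all, crops included, and the job is handed in when it is done.

Besides the shell and the picture viewer there is one more tool, called after ">>>" as name(argument=value, ...) on one line, values as JSON. servo_tool: Moves the arm, as the interface text tells. Its arguments: {"type":"object","properties":{"targets":{"type":"array"},"gripper":{"type":"number"}},"required":["targets"]}

```bash
mkdir -p pics; python3 - <<'E'
from rig import bot, viewer
import cv2,pickle
d={}
for n in("scene","top"):
    c=viewer.capture(n); d[n]=c; cv2.imwrite(f"pics/{n}0.png",c["color"][:,:,::-1])
    print(n,c["camera_matrix"].tolist(),c["k1"],c["R"].round(3).tolist(),c["t"].round(3).tolist())
pickle.dump(d,open("cap0.pkl","wb"))
s=bot.read_state();print(s,bot.grip_point_offset)
E
```

```text
scene [[598.3374031155482, 0.0, 317.98435909473875], [0.0, 598.3374031155482, 242.07285043498104], [0.0, 0.0, 1.0]] 0.0456679701286883 [[-0.597, -0.802, -0.017], [-0.493, 0.384, -0.781], [0.632, -0.458, -0.625]] [0.433, 0.263, 0.942]
top [[498.7780234608601, 0.0, 319.562303276086], [0.0, 498.7780234608601, 237.9500252134616], [0.0, 0.0, 1.0]] -0.01144054731684041 [[-0.024, -1.0, 0.017], [-0.997, 0.022, -0.07], [0.07, -0.018, -0.997]] [0.158, 0.511, 0.909]
{'time_s': 0.1, 'joint_positions': array([-7.54310510e+01,  3.02732761e+01,  8.21500819e+01, -3.06032664e-03,
        6.76915726e+01, -1.02276419e+01]), 'qvel': array([ 0.06767218, -0.01157268, -0.16950618, -0.00243344, -0.0458448 ,
       -0.02844088]), 'tau': array([-1.14937488e-04, -4.40985775e+01, -1.77151018e+01,  6.34888373e-02,
        5.34013670e-02, -5.22785672e-05]), 'position': array([ 0.26195873, -0.56670089,  0.22166765]), 'tcp_rot': array([[ 9.07793995e-01,  4.19415973e-01, -5.52403887e-04],
       [ 4.19416224e-01, -9.07791997e-01,  1.92898641e-03],
       [ 3.07579883e-04, -1.98280943e-03, -9.99997987e-01]]), 'force': array([ 1.02674475, -0.22886107,  0.01028175]), 'moment': array([-0.052134  , -0.02374108, -0.02504655]), 'grasp_force': 0.0, 'opening': 1.0021330635405525} 0.0187
```

View pics/scene0.png

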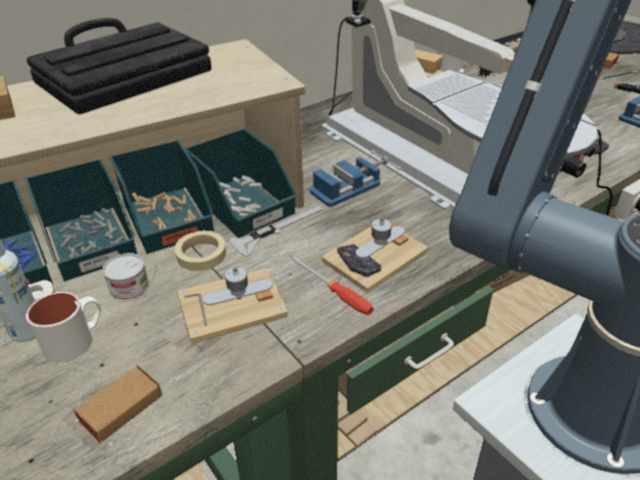

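View pics/top0.png

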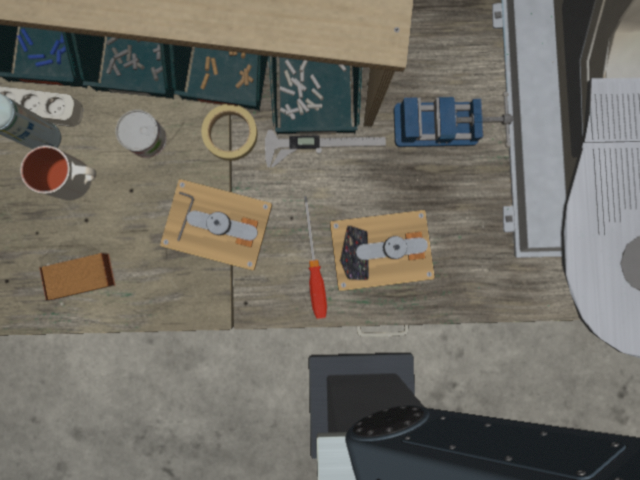

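The offcut (dark) lies under the clamp at top (395,247) / scene (381,230). The hex-key clamp, at top (218,223), is the spare. I'll enlarge the nut in both views.

```bash
python3 - <<'E'
import cv2,numpy as np
a=cv2.imread("pics/top0.png")[200:300,325:445]; b=cv2.imread("pics/scene0.png")[205:295,315:435]
f=lambda i,s:cv2.resize(i,None,fx=s,fy=s,interpolation=cv2.INTER_CUBIC)
a=f(a,5);b=f(b,6)
cv2.imwrite("pics/a1.png",a);cv2.imwrite("pics/b1.png",b)
E
```

```text
(no output)
```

View pics/a1.png

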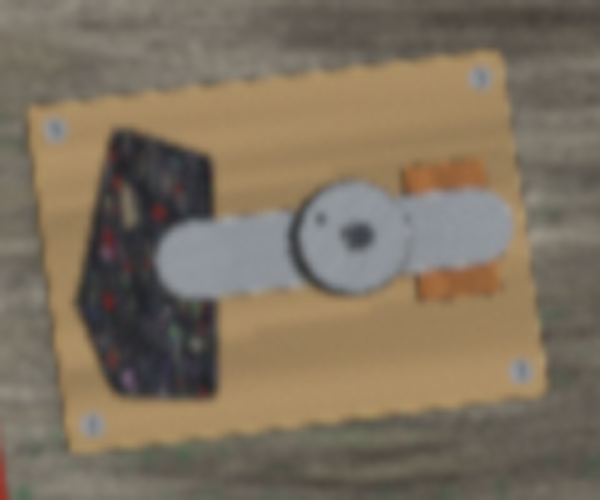

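View pics/b1.png

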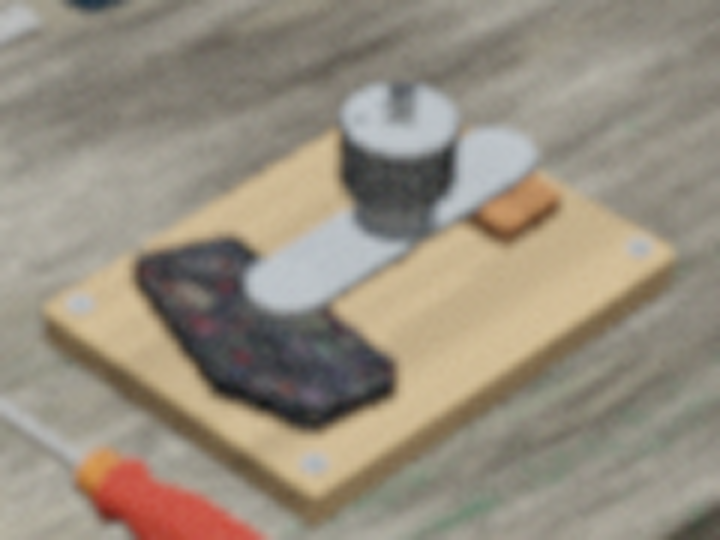

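The head's top disc centres at top-crop (356,237), scene-crop (399.5,121). I'll triangulate those and work out the tool-frame shift.

```bash
cat > h.py <<'E'
import numpy as np,cv2
from scipy.optimize import least_squares
def proj(c,X):
    p=c["R"]@X+c["t"]; s=p[:2]/p[2]; s=s*(1+c["k1"]*(s@s)); K=c["camera_matrix"]
    return K[:2,:2]@s+K[:2,2]
def tri(obs,z=None):
    g=lambda v:np.r_[v[:2],v[2] if z is None else z]
    r=least_squares(lambda v:np.concatenate([proj(c,g(v))-np.array(p) for c,p in obs]),[.5,-.2,.08],x_scale=.1)
    return g(r.x),r.fun
E
python3 - <<'E'
from h import *; import pickle
from rig import bot
d=pickle.load(open("cap0.pkl","rb"))
T=(d["top"],(395.8,247.0));S=(d["scene"],(381.2,224.75))
print(tri([T,S])); X,r=tri([T,S],z=.0785);print(X,r,tri([T],.0785)[0],tri([S],.0785)[0],np.hypot(*X[:2]))
s=bot.read_state();R=s["tcp_rot"]
tgt=np.r_[X[:2],.0665-.0187]
print("shift tool",R.T@(tgt-s["position"]),"yaw",np.degrees(np.arctan2(R[1,0],R[0,0])))
E
```

```text
(array([0.49165142, 0.01516792, 0.07861854]), array([ 0.10923588,  0.08307384, -0.15802661,  0.01079547]))
[0.49168206 0.01513014 0.0785    ] [ 0.1187629   0.06848938 -0.15684854  0.04387113] [0.49180565 0.01533265 0.0785    ] [0.49159897 0.01478776 0.0785    ] 0.4919147942707787
shift tool [ 0.45251735 -0.43148717  0.17486275] yaw 24.7977380057255
```

>>> servo_tool(targets=[{"offset":[0,0,-0.03],"dr":[0,0,0]},{"offset":[0.02,-0.02,-0.05],"dr":[0,0,-5]},{"offset":[0.045,-0.043,-0.05],"dr":[0,0,-10]},{"offset":[0.07,-0.067,-0.05],"dr":[0,0,-15]},{"offset":[0.1,-0.095,-0.05],"dr":[0,0,-20]},{"offset":[0.13,-0.124,-0.05],"dr":[0,0,-25]},{"offset":[0.16,-0.153,-0.05],"dr":[0,0,-30]},{"offset":[0.19,-0.181,-0.05],"dr":[0,0,-35]},{"offset":[0.22,-0.21,-0.05],"dr":[0,0,-40]},{"offset":[0.25,-0.238,-0.05],"dr":[0,0,-45]},{"offset":[0.28,-0.267,-0.05],"dr":[0,0,-50]},{"offset":[0.31,-0.296,-0.05],"dr":[0,0,-55]},{"offset":[0.34,-0.324,-0.05],"dr":[0,0,-60]},{"offset":[0.37,-0.353,-0.03],"dr":[0,0,-60]},{"offset":[0.395,-0.377,0],"dr":[0,0,-60]},{"offset":[0.42,-0.4,0.03],"dr":[0,0,-60]},{"offset":[0.44,-0.419,0.06],"dr":[0,0,-60]},{"offset":[0.4525,-0.4315,0.08],"dr":[0,0,-60]},{"offset":[0.4525,-0.4315,0.095],"dr":[0,0,-60]},{"offset":[0.4525,-0.4315,0.095],"dr":[0,0,-60]}], gripper=-1)

```text
time_s: 1.77
position: [0.4894, 0.0161, 0.1242]
tcp_rot: [[0.088, 0.996, -0.008], [0.996, -0.088, 0.002], [0.001, -0.008, -1.0]]
force: [-0.8, -0.3, 0.3]
opening: 1.002
grasp_force: 0.0
```

>>> servo_tool(targets=[{"offset":[0,0,0],"dr":[0,0,0]},{"offset":[0,0,0],"dr":[0,0,0]},{"offset":[0,0,0],"dr":[0,0,0]}])

```text
time_s: 2.02
position: [0.4928, 0.0132, 0.1288]
tcp_rot: [[0.092, 0.996, 0.003], [0.996, -0.092, -0.001], [-0.0, 0.003, -1.0]]
force: [0.3, 0.0, 0.3]
opening: 0.998
grasp_force: 0.0
```

```bash
python3 - <<'E'
from rig import bot,viewer
import numpy as np,cv2
s=bot.read_state();R=s["tcp_rot"];print(s["position"],s["joint_positions"].round(1),R.T@(np.array([.4917,.0151,.0478])-s["position"]))
c=viewer.capture("scene")["color"][:,:,::-1]
cv2.imwrite("pics/c2.png",cv2.resize(c[110:310,280:480],None,fx=3,fy=3,interpolation=cv2.INTER_CUBIC))
E
```

```text
[0.49284417 0.01322302 0.12884032] [-11.5  28.5 106.1  -0.   45.2  -6.2] [ 0.00179421 -0.00153347  0.08103577]
```

View pics/c2.png

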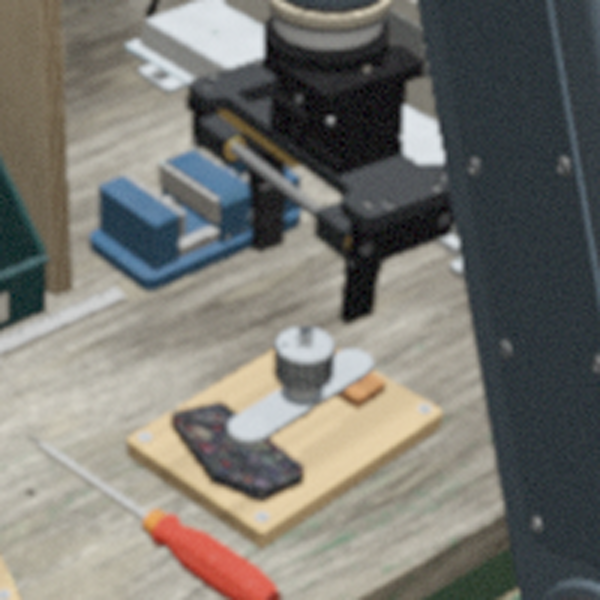

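```bash
python3 - <<'E'
from h import *; import pickle
from rig import bot
d=pickle.load(open("cap0.pkl","rb"))["scene"];s=bot.read_state()
f=lambda v:((proj(d,s["position"]+s["tcp_rot"]@np.array(v))-[280,110]+.5)*3).round(0)
for v in [(0,0,0)]+[(a,b,0) for b in(-.0585,-.0435,.0435,.0585) for a in(-.0095,.0095)]: print(v,f(v))
E
```

```text
(0, 0, 0) [309. 282.]
(-0.0095, -0.0585, 0) [377. 322.]
(0.0095, -0.0585, 0) [353. 332.]
(-0.0095, -0.0435, 0) [362. 311.]
(0.0095, -0.0435, 0) [338. 320.]
(-0.0095, 0.0435, 0) [282. 246.]
(0.0095, 0.0435, 0) [259. 255.]
(-0.0095, 0.0585, 0) [269. 235.]
(0.0095, 0.0585, 0) [246. 244.]
```

The view agrees with the projected fingertips (within ~1–2 mm) and the fingers straddle the nut. I'll descend, settle, then close.

>>> servo_tool(targets=[{"offset":[0,0,0.01],"dr":[0,0,0]},{"offset":[0,0,0.025],"dr":[0,0,0]},{"offset":[0,0,0.04],"dr":[0,0,0]},{"offset":[0,0,0.055],"dr":[0,0,0]},{"offset":[0,0,0.067],"dr":[0,0,0]},{"offset":[0,0,0.075],"dr":[0,0,0]},{"offset":[0,0,0.08],"dr":[0,0,0]},{"offset":[0,0,0.08],"dr":[0,0,0]},{"offset":[0,0,0.08],"dr":[0,0,0]},{"offset":[0,0,0.08],"dr":[0,0,0]},{"offset":[0,0,0.08],"dr":[0,0,0]},{"offset":[0,0,0.08],"dr":[0,0,0]}])

```text
time_s: 3.07
position: [0.4924, 0.0141, 0.0481]
tcp_rot: [[0.091, 0.996, 0.001], [0.996, -0.091, -0.0], [-0.0, 0.001, -1.0]]
force: [0.3, -0.7, 0.6]
opening: 0.997
grasp_force: 0.0
```

>>> servo_tool(targets=[{"offset":[0.001,-0.0007,0],"dr":[0,0,0]},{"offset":[0.001,-0.0007,0],"dr":[0,0,0]},{"offset":[0.001,-0.0007,0],"dr":[0,0,0]},{"offset":[0.001,-0.0007,0],"dr":[0,0,0]},{"offset":[0.001,-0.0007,0],"dr":[0,0,0]},{"offset":[0.001,-0.0007,0],"dr":[0,0,0]},{"offset":[0.001,-0.0007,0],"dr":[0,0,0]},{"offset":[0.001,-0.0007,0],"dr":[0,0,0]},{"offset":[0.001,-0.0007,0],"dr":[0,0,0]},{"offset":[0.001,-0.0007,0],"dr":[0,0,0]},{"offset":[0.001,-0.0007,0],"dr":[0,0,0]},{"offset":[0.001,-0.0007,0],"dr":[0,0,0]}], gripper=1)

```text
time_s: 4.07
position: [0.4929, 0.015, 0.0476]
tcp_rot: [[0.091, 0.996, 0.003], [0.996, -0.091, -0.0], [-0.0, 0.003, -1.0]]
force: [4.8, 0.6, -4.2]
opening: 0.44
grasp_force: 30.0
```

>>> servo_tool(targets=[{"offset":[0,0,0.0001],"dr":[0,0,3]},{"offset":[0,0,0.0002],"dr":[0,0,6]},{"offset":[0,0,0.0003],"dr":[0,0,9]},{"offset":[0,0,0.0003],"dr":[0,0,12]},{"offset":[0,0,0.0004],"dr":[0,0,15]},{"offset":[0,0,0.0005],"dr":[0,0,18]},{"offset":[0,0,0.0006],"dr":[0,0,21]},{"offset":[0,0,0.0007],"dr":[0,0,24]},{"offset":[0,0,0.0008],"dr":[0,0,27]},{"offset":[0,0,0.0008],"dr":[0,0,30]},{"offset":[0,0,0.0009],"dr":[0,0,33]},{"offset":[0,0,0.001],"dr":[0,0,36]},{"offset":[0,0,0.0011],"dr":[0,0,39]},{"offset":[0,0,0.0012],"dr":[0,0,42]},{"offset":[0,0,0.0013],"dr":[0,0,45]},{"offset":[0,0,0.0013],"dr":[0,0,45]}])

```text
time_s: 5.4
position: [0.493, 0.0149, 0.0464]
tcp_rot: [[0.769, 0.639, 0.003], [0.639, -0.769, -0.0], [0.002, 0.002, -1.0]]
force: [5.4, -0.1, -3.1]
opening: 0.438
grasp_force: 30.0
```

```bash
python3 - <<'E'
from rig import bot
s=bot.read_state();print(s["moment"],s["joint_positions"],s["tau"])
E
```

```text
[ 0.0732866  -0.85448868 -0.06597953] [-1.12762697e+01  3.74306528e+01  1.08907412e+02  1.82457494e-02
  3.34703485e+01  3.89867435e+01] [  0.1063996  -39.19338942  -3.84866595  -0.22971008   1.3875816
   0.21797614]
```

>>> servo_tool(targets=[{"offset":[0,0,0.0001],"dr":[0,0,3]},{"offset":[0,0,0.0002],"dr":[0,0,6]},{"offset":[0,0,0.0003],"dr":[0,0,9]},{"offset":[0,0,0.0003],"dr":[0,0,12]},{"offset":[0,0,0.0004],"dr":[0,0,15]},{"offset":[0,0,0.0005],"dr":[0,0,18]},{"offset":[0,0,0.0005],"dr":[0,0,21]},{"offset":[0,0,0.0005],"dr":[0,0,24]},{"offset":[0,0,0.0005],"dr":[0,0,27]},{"offset":[0,0,0.0005],"dr":[0,0,30]},{"offset":[0,0,0.0005],"dr":[0,0,33]},{"offset":[0,0,0.0005],"dr":[0,0,36]},{"offset":[0,0,0.0005],"dr":[0,0,39]},{"offset":[0,0,0.0005],"dr":[0,0,42]},{"offset":[0,0,0.0005],"dr":[0,0,45]},{"offset":[0,0,0.0005],"dr":[0,0,45]}])

```text
time_s: 6.73
position: [0.4908, 0.015, 0.0464]
tcp_rot: [[0.996, -0.088, -0.001], [-0.088, -0.996, -0.001], [-0.001, 0.001, -1.0]]
force: [0.6, -1.1, 6.1]
opening: 0.44
grasp_force: 30.0
```

```bash
python3 - <<'E'
from rig import bot
s=bot.read_state();print(s["moment"],s["joint_positions"],s["tau"])
E
```

```text
[-0.15363503 -0.13741396  0.36423526] [-1.12730794e+01  3.73943947e+01  1.09038246e+02 -1.07516552e-01
  3.35992744e+01  8.38365134e+01] [  0.20717821 -35.59357166  -5.47940388   0.50523855   0.20780684
   0.66277999]
```

>>> servo_tool(targets=[{"offset":[0,0,0],"dr":[0,0,3]},{"offset":[0,0,0],"dr":[0,0,6]},{"offset":[0,0,0],"dr":[0,0,9]},{"offset":[0,0,0],"dr":[0,0,12]},{"offset":[0,0,0],"dr":[0,0,15]},{"offset":[0,0,0],"dr":[0,0,15]}])

```text
time_s: 7.23
position: [0.4899, 0.0159, 0.0464]
tcp_rot: [[0.94, -0.342, -0.003], [-0.342, -0.94, 0.0], [-0.002, 0.001, -1.0]]
force: [-0.4, 2.2, 7.1]
opening: 0.44
grasp_force: 30.0
```

```bash
python3 - <<'E'
from rig import bot
s=bot.read_state();print(s["moment"],s["joint_positions"],s["tau"])
E
```

```text
[ 0.52435362 -0.02751099  0.58327302] [-1.12230255e+01  3.73873519e+01  1.09092201e+02 -2.70781686e-02
  3.36657360e+01  9.87908436e+01] [ -1.83289781 -35.27811527  -6.15849003   0.12504299  -0.13860614
   0.88544542]
```

Torque has risen to ~0.6 N m, well above friction, and the fingers slip, so the nut is on its stop. Next I open, settle and retreat.

>>> servo_tool(targets=[{"offset":[0,0,0],"dr":[0,0,0]},{"offset":[0,0,0],"dr":[0,0,0]},{"offset":[0,0,0],"dr":[0,0,0]},{"offset":[0,0,0],"dr":[0,0,0]},{"offset":[0,0,0],"dr":[0,0,0]},{"offset":[0,0,0],"dr":[0,0,0]},{"offset":[0,0,0],"dr":[0,0,0]},{"offset":[0,0,0],"dr":[0,0,0]},{"offset":[0,0,-0.01],"dr":[0,0,0]},{"offset":[0,0,-0.03],"dr":[0,0,0]},{"offset":[0,0,-0.06],"dr":[0,0,0]},{"offset":[0,0,-0.09],"dr":[0,0,0]},{"offset":[0,0,-0.12],"dr":[0,0,0]},{"offset":[0,0,-0.15],"dr":[0,0,0]},{"offset":[0,0,-0.17],"dr":[0,0,0]},{"offset":[0,0,-0.18],"dr":[0,0,0]},{"offset":[0,0,-0.18],"dr":[0,0,0]},{"offset":[0,0,-0.18],"dr":[0,0,0]}], gripper=-1)

```text
time_s: 8.73
position: [0.4913, 0.0153, 0.2266]
tcp_rot: [[0.939, -0.345, 0.002], [-0.345, -0.939, -0.0], [0.002, -0.0, -1.0]]
force: [0.4, 0.7, -0.4]
opening: 0.998
grasp_force: 0.0
```

```bash
python3 - <<'E'
from rig import bot,viewer
import numpy as np,cv2
c=viewer.capture("scene")["color"][:,:,::-1]
f=lambda i:cv2.resize(i[205:295,315:435],None,fx=4,fy=4,interpolation=cv2.INTER_CUBIC)
cv2.imwrite("pics/d3.png",np.hstack([f(cv2.imread("pics/scene0.png")),f(c)])[:, :800] if 0 else np.vstack([f(cv2.imread("pics/scene0.png"))[:290],f(c)[:290]]))
E
```

```text
(no output)
```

View pics/d3.png

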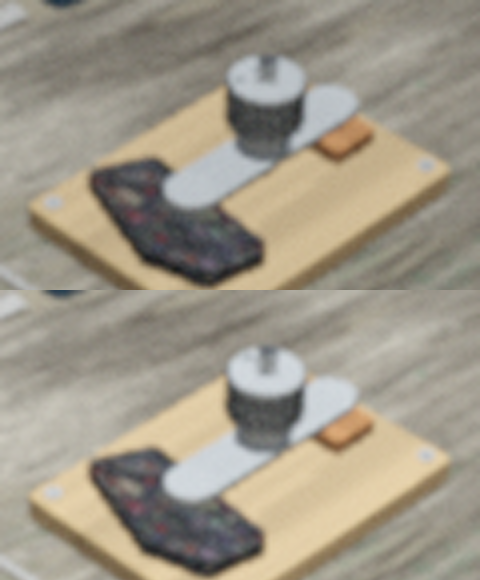

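Before and after compared: the head top moved from row 54 to 57 and the strap sank with it. The offcut outline (92–262) hasn't moved, and the gripper is clear.

```bash
python3 -c "
from rig import ticket
print(ticket.hand_in())"
```

```text
the job is handed in; nothing more can be done
None
```

I screwed the offcut clamp's nut down until it stopped and the fingers slipped; the offcut hasn't visibly moved, the spare nut was never touched, and the job was handed in at about 9 s with no verdict shown.

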